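# Fetch the rosette from behind the colour jars

### The arm

A 6-joint arm with a two-finger parallel gripper is mounted at the origin on the work surface. World frame = base frame: x ahead of the robot, y to its left, z up, the work surface at z = 0. Lengths are in m, angles in rad, forces in N, time in s.
With the tool pointing down it reaches from about 0.4 to 0.925 m from the base axis. Payload 12.5 kg.
Tool frame: the origin (TCP) lies at the very end of the fingers, on their centre line; the grasp point (between the pads) lies 19 mm behind it; x points along the fingers, y is the direction in which the jaws open and shut, and the axes are right-handed (so a half turn about x gives the same grasp; the last joint's range is limited). The gripper opens to 95 mm and grips with 3 to 60 N. Pads are 20 mm wide; open, the fingers measure 119 mm over their backs; the gripper's body (75 mm by 180 mm) begins 59 mm behind the grasp point.
Start: joints at [-1.389, 0.491, 1.559, -0, 1.092, -0.106], TCP at [0.177, -0.599, 0.19] pointing down, gripper open.
Joint ranges: [-3.1, 3.1], [-0.84, 2.19], [0.05, 2.79], [-1.13, 4.28], [0.06, 2.93], [-2.69, 2.69]. Speed limits (rad/s): [2.22, 2.22, 2.79, 3.14, 3.14, 3.14].

### API

Orientations are given as a unit quaternion [x, y, z, w].
In Python, from bench import manip gives the robot as it stands. The module is installed in compiled form; this text tells all that it offers.
- The arm moves only by the tool step_arm, never from a script. Its argument "steps" is a list that holds one entry, the list of rows, each a list of 5 numbers: the opening, from 0 (shut) to 1 (fully open), then the shift along the tool's x, y, z in m, then the turn about the tool's x in rad. A call has 1 to 20 rows; each row is the pose to reach, as a shift and turn from the pose measured when the call began, along the tool's axes at that moment; what a row does not reach only later rows make up. A row lasts 1/8 s, in which the tool goes at most 62.5 mm and 10.7 degrees, less where a joint would pass 70% of its speed; a pose out of reach is approached as far as the arm can. A call with a gripper value outside its range is refused whole. The fingers move at their own pace and stop on an object; "grip_force" is the grip in N (left out, the last holds). Time passes only in rows, so rows that repeat a pose let the fingers close. It gives the time, the measured TCP pose, the force and the opening at its end, in the units of the state.
- manip.read_state(): the state, without advancing time (a new reading comes with each control period).
- manip.snapshot(name): name is "scene" or "top" or "wrist"; returns a dict with "frame" (384x512x3 uint8, blue, green, red), "z_map" (384x512 float32, m along the optical axis (not along the pixel's ray), 0 where there is no reading), "camera_matrix" (3x3 intrinsics, pixels), "distortion" ([k1, k2, p1, p2, k3] as OpenCV has them; the pictures are not rectified), "cam_to_world" (4x4, takes a point from camera to world coordinates); the wrist camera has in their place "tool_from_camera" (4x4, takes a point from camera to tool coordinates, whose origin is the TCP and whose axes are the tool frame's). Camera axes: x right, y up, looking along -z (the intrinsics and any distortion apply to the point x, -y, -z); pixel columns grow to the right and rows downward; lengths in m; the calibration is good to about 2 mm. A picture is of the moment at which its call begins: read the wrist's pose just before it.
- manip.close_job(): hands the job in, once; it reports no verdict.
Trained networks look in a picture, given as the dict that the camera call returned (one of the last four; its "shot" number tells which), for a name from the list of things; names that differ only in an ending like _2 or _b are one class to them, and where a whole thing is asked for, a point or a joint stands for the part that bears it (a point fixed in the world has none). Each returns a list of dicts, best first, with "p" (0 to 1); they miss things now and then, are a little off and sometimes report something else, mostly with a low value. They report only what shows in the picture. A call takes as long as a camera call.
- manip.masks_of(picture, label): "region" (384x512 bool, what is visible of it).
- manip.pinpoint(picture, label): "xyz" ([x, y, z] in m, in world coordinates, good to about 4 mm: a listed point, or the origin of a listed thing).
The state is a dict: "time_s": time; "q": joint angles; "qvel": joint speeds; "joint_torque": joint torques, N m; "eef_pos": TCP position; "orientation": TCP orientation; "contact_force": force on the tool from outside, world axes, zero at the start; "ft_torque": the same for the moment, N m; "width": finger opening in m.
Only numpy, scipy, OpenCV 4.12 (cv2) and the standard library are available. Lean on these libraries where they do the work, as an engineer would, in place of code of your own. Each camera call takes 0.05 s, during which the arm holds its last target. There are 200 camera calls.

### The job

Get the amber glass rosette out from behind the jars: first clear all three colour jars into the grey side tray and leave them standing there, then fetch the rosette and lay it flat in the empty round opening at the centre of the stained-glass panel, and only after that put every jar back upright on the disc of its own colour in the rack. Set things down gently, without dropping them or tipping them over, and leave the tin in the tray and the black weight on the panel where they are.

Things in the scene. Friction and masses are not known exactly. Their poses are not given: they have to be found in the camera images.
- jar_blue: blue jar of glass colour: straight upright cylinder 42 mm in diameter and 115 mm high, blue glass with a white paper band and a ribbed blue screw lid (top 23 mm, ribs stand under 1 mm proud and are for looks). 200 g, give or take 30 %. Origin: centre of its underside, z up. It starts upright on the blue disc.
- jar_green: green jar of glass colour: straight upright cylinder 42 mm in diameter and 115 mm high, green glass with a white paper band and a ribbed green screw lid (top 23 mm, ribs stand under 1 mm proud and are for looks). 200 g, give or take 30 %. Origin: centre of its underside, z up. It starts upright on the green disc.
- jar_red: red jar of glass colour: straight upright cylinder 42 mm in diameter and 115 mm high, red glass with a white paper band and a ribbed red screw lid (top 23 mm, ribs stand under 1 mm proud and are for looks). 200 g, give or take 30 %. Origin: centre of its underside, z up. It starts upright on the red disc.
- disc_blue: blue disc, 56 mm across, 2 mm thick, fixed on the 6 mm floor of the plywood rack (170 x 190 mm, lip 11 mm high): home of the blue jar, shows as a 7 mm rim under it. Origin: centre of its underside, 6 mm above the table; a jar on it stands 8 mm above the table. Discs lie left, right and robot-side of the rosette, about 56 mm from it, 79 or 112 mm apart; which is where varies.
- disc_green: green disc, 56 mm across, 2 mm thick, fixed on the 6 mm floor of the plywood rack (170 x 190 mm, lip 11 mm high): home of the green jar, shows as a 7 mm rim under it. Origin: centre of its underside, 6 mm above the table; a jar on it stands 8 mm above the table. Discs lie left, right and robot-side of the rosette, about 56 mm from it, 79 or 112 mm apart; which is where varies.
- disc_red: red disc, 56 mm across, 2 mm thick, fixed on the 6 mm floor of the plywood rack (170 x 190 mm, lip 11 mm high): home of the red jar, shows as a 7 mm rim under it. Origin: centre of its underside, 6 mm above the table; a jar on it stands 8 mm above the table. Discs lie left, right and robot-side of the rosette, about 56 mm from it, 79 or 112 mm apart; which is where varies.
- rosette: amber cast-glass rosette: round, 50 mm in diameter, vertical side up to 16 mm, bevelled above to a flat top at 22 mm, 100 g. Origin: centre of its underside, z up. It starts lying flat on the rack floor (6 mm above the table), behind and between the three tall jars, which leave no room for a gripper's body.
- panel: half-built stained-glass panel on a fixed cork board 190 x 190 mm, 6 mm thick; blue, violet and pale glass pieces and a dark metal ring stand 4 mm above it (10 mm above the table). The round opening inside the ring, 68 mm wide, at the board's centre, has the cork as its floor, 6 mm above the table. Origin: centre of the board's underside, straight below the opening's centre.
- tray: grey open side tray, fixed, 190 x 190 mm outside, walls 4 mm thick and 14 mm high, floor surface 4 mm above the table. Origin: centre of its underside; x and y along its sides. Empty but for the tin in its +x +y corner; the jars fit in the other three corners (for instance 45 mm from the centre along each axis).
- tin: small steel tin with yellow top, 36 mm in diameter, 30 mm high, standing loose in the grey tray's +x +y corner, about 62 mm from the tray's centre along each axis. Origin: centre of its underside. To be left where it is.
- weight: small black iron weight, upright cylinder 18 mm in diameter, 25 mm high, loose on the cork board's +x +y corner, about 82 mm from the board's centre along each axis. Origin: centre of its underside. To be left where it is.

How it is judged:
On the way, in this order (a step that is already met when the one before it is completed fails the run):
1. all three jars stand released in the grey tray, the rosette still in its place (x of jar_blue in the frame of tray between -0.085 and 0.085 m and y of jar_blue in the frame of tray between -0.085 and 0.085 m and z of each of jar_blue, jar_green, jar_red in the frame of tray below 0.012 m and angle between each of jar_blue, jar_green, jar_red's own z axis and vertical below 0.1 rad and contact force between the fingers and jar_blue below 0.5 N and x of jar_green in the frame of tray between -0.085 and 0.085 m and y of jar_green in the frame of tray between -0.085 and 0.085 m and contact force between the fingers and jar_green below 0.5 N and x of jar_red in the frame of tray between -0.085 and 0.085 m and y of jar_red in the frame of tray between -0.085 and 0.085 m and contact force between the fingers and jar_red below 0.5 N and distance of rosette from where it was at the start of the episode below 0.02 m), for 0.2 s.
2. the rosette lies flat in the panel's opening, released, while the three jars still stand in the tray (horizontal distance between rosette and panel below 0.012 m and z of rosette in the frame of panel between 0.003 and 0.0085 m and angle between rosette's own z axis and vertical below 0.08 rad and contact force between the fingers and rosette below 0.5 N and x of jar_blue in the frame of tray between -0.085 and 0.085 m and y of jar_blue in the frame of tray between -0.085 and 0.085 m and z of each of jar_blue, jar_green, jar_red in the frame of tray below 0.012 m and angle between each of jar_blue, jar_green, jar_red's own z axis and vertical below 0.1 rad and contact force between the fingers and jar_blue below 0.5 N and x of jar_green in the frame of tray between -0.085 and 0.085 m and y of jar_green in the frame of tray between -0.085 and 0.085 m and contact force between the fingers and jar_green below 0.5 N and x of jar_red in the frame of tray between -0.085 and 0.085 m and y of jar_red in the frame of tray between -0.085 and 0.085 m and contact force between the fingers and jar_red below 0.5 N), for 0.2 s.
At the end, for the whole second after the job is handed in: The rosette lies flat on the cork in the panel's opening, its centre within 12 mm of the opening's centre; each jar stands upright on the disc of its own colour, centre within 12 mm of the disc's centre; all is released and at rest (horizontal distance between rosette and panel below 0.012 m and z of rosette in the frame of panel between 0.003 and 0.0085 m and angle between each of rosette, jar_blue, jar_green, jar_red's own z axis and vertical below 0.08 rad and contact force between the fingers and rosette below 0.5 N and horizontal distance between jar_blue and disc_blue below 0.012 m and z of jar_blue in the frame of disc_blue between -0.001 and 0.006 m and linear speed of each of jar_blue, jar_green, jar_red, rosette below 0.02 m/s and contact force between the fingers and jar_blue below 0.5 N and horizontal distance between jar_green and disc_green below 0.012 m and z of jar_green in the frame of disc_green between -0.001 and 0.006 m and contact force between the fingers and jar_green below 0.5 N and horizontal distance between jar_red and disc_red below 0.012 m and z of jar_red in the frame of disc_red between -0.001 and 0.006 m and contact force between the fingers and jar_red below 0.5 N); the robot touches nothing.
It fails at once if a jar is tipped over (angle between any of jar_blue, jar_green, jar_red's own z axis and vertical above 0.6 rad).
It fails at once if the glass rosette is tipped over (angle between rosette's own z axis and vertical above 0.7 rad).
It fails at once if a jar or the rosette is dropped: let go with its underside more than 35 mm above the table ((height (world z) of rosette above 0.035 m and contact force between the fingers and rosette below 0.02 N) or (height (world z) of jar_blue above 0.035 m and contact force between the fingers and jar_blue below 0.02 N) or (height (world z) of jar_green above 0.035 m and contact force between the fingers and jar_green below 0.02 N) or (height (world z) of jar_red above 0.035 m and contact force between the fingers and jar_red below 0.02 N)).
It fails at once if the tin in the grey tray is moved by more than 20 mm (distance of tin from where it was at the start of the episode above 0.02 m).
It fails at once if the black weight on the panel is moved by more than 20 mm (distance of weight from where it was at the start of the episode above 0.02 m).
It also fails if it takes over 147 s, if anything falls off the work surface, if the arm or the gripper's body presses on something with over 40 N, if the wrist force passes 120 N, or if a joint passes its speed limit or range.

## Working session

There is one attempt and no reset: what is moved stays moved. The work goes in short steps, Python scripts to look and compute and a tool call to move; the robot and the scene stay as the last step left them, time stands still between calls to the robot, and variables do not carry over. Pictures are saved under pics/ and viewed, about 12 in all and at most 16, crops included, and the job is handed in when it is done.

Besides the shell and the picture viewer there is one more tool, called after "Call:" as name(argument=value, ...), one argument or row to a line, values as JSON. step_arm: Moves the arm, as the interface text tells. Its arguments: {"type":"object","properties":{"steps":{"type":"array","items":{"type":"array","items":{"type":"array","items":{"type":"number"}}}},"grip_force":{"type":"number"}},"required":["steps"]}

```bash
mkdir -p pics && cat > h.py <<'E'
import numpy as np, cv2
from bench import manip
from scipy.spatial.transform import Rotation as R
def shot(n,f=None):
    d=manip.snapshot(n)
    if f: cv2.imwrite('pics/'+f,d['frame'])
    return d
def c2w(d,st=None):
    if 'cam_to_world' in d: return np.array(d['cam_to_world'])
    T=np.eye(4);T[:3,:3]=R.from_quat(st['orientation']).as_matrix();T[:3,3]=st['eef_pos']
    return T@np.array(d['tool_from_camera'])
def cloud(d,T):
    z=d['z_map'];v,u=np.mgrid[:384,:512]
    p=cv2.undistortPoints(np.stack([u,v],-1).reshape(-1,1,2).astype(np.float64),d['camera_matrix'],np.array(d['distortion'])).reshape(384,512,2)
    P=np.stack([p[...,0]*z,-p[...,1]*z,-z],-1)
    W=P@T[:3,:3].T+T[:3,3]; W[z<=0]=np.nan
    return W
def tool(st,target):
    return R.from_quat(st['orientation']).as_matrix().T@(np.array(target)-st['eef_pos'])
E
python3 - <<'E'
from h import *
st=manip.read_state();print(st['eef_pos'],R.from_quat(st['orientation']).as_matrix().round(3).tolist(),st['width'])
a=shot('scene','scene0.png');b=shot('top','top0.png')
for d,n in((b,'top'),(a,'scene')):
    W=cloud(d,c2w(d))
    for l in 'jar_blue jar_green jar_red rosette panel tray tin weight'.split():
        p=manip.pinpoint(d,l);m=manip.masks_of(d,l)
        s=''
        if m:
            r=m[0]['region'];w=W[r];s=(np.nanmedian(w,0).round(4),np.nanpercentile(w[:,2],97).round(4),int(r.sum()),round(m[0]['p'],2))
        print(n,l,[(np.round(q['xyz'],4).tolist(),round(q['p'],2)) for q in p[:2]],s)
cv2.imwrite('pics/both0.png',np.hstack([a['frame'],b['frame']])[:, :])
E
```

```text
[ 0.17736891 -0.59900825  0.18933034] [[-0.0, 0.284, -0.959], [0.001, -0.959, -0.284], [-1.0, -0.001, -0.0]] 0.0952231983704743
top jar_blue [([0.5384, 0.3578, 0.0127], 0.68)] (array([0.5328, 0.3492, 0.1202]), np.float64(0.1263), 585, 0.77)
top jar_green [([0.5253, 0.2491, 0.011], 0.6)] (array([0.5192, 0.2407, 0.121 ]), np.float64(0.1267), 548, 0.61)
top jar_red [] (array([0.4714, 0.3024, 0.1218]), np.float64(0.1268), 514, 0.86)
top rosette [([0.5288, 0.3047, 0.0067], 0.77)] (array([0.5265, 0.3081, 0.0275]), np.float64(0.0325), 296, 0.68)
top panel [([0.5585, -0.3018, -0.001], 0.67)] (array([ 0.5568, -0.3056,  0.0082]), np.float64(0.0137), 6221, 0.77)
top tray [([0.5179, -0.0079, 0.0026], 0.84)] (array([ 0.5109, -0.0096,  0.005 ]), np.float64(0.0148), 6128, 0.61)
top tin [([0.5611, 0.0671, 0.0022], 0.77)] (array([0.5191, 0.24  , 0.1214]), np.float64(0.1267), 526, 0.67)
top weight [([0.6549, -0.2392, 0.0088], 0.52), ([0.5289, 0.3031, 0.0067], 0.23)] (array([0.5178, 0.2364, 0.0089]), np.float64(0.0133), 88, 0.58)
scene jar_blue [([0.5374, 0.3603, 0.0076], 0.65), ([0.4745, 0.3117, 0.007
[... 277 characters left out ...]
float64(0.124), 822, 0.91)
scene rosette [([0.5315, 0.3035, 0.0065], 0.68), ([0.559, 0.0656, 0.0071], 0.65)] (array([0.5405, 0.3036, 0.0242]), np.float64(0.0301), 433, 0.73)
scene panel [([0.5601, -0.3033, 0.0016], 0.66), ([0.5188, -0.0096, 0.0014], 0.55)] (array([ 0.5706, -0.302 ,  0.0073]), np.float64(0.0116), 3300, 0.91)
scene tray [([0.5167, -0.0089, 0.0012], 0.86)] (array([ 0.5172, -0.0129,  0.0046]), np.float64(0.0146), 3664, 0.77)
scene tin [([0.5588, 0.0645, 0.0042], 0.66), ([0.5264, 0.2431, 0.0022], 0.37)] (array([0.5714, 0.0691, 0.0309]), np.float64(0.0365), 257, 0.81)
scene weight [([0.6508, -0.2403, -0.0002], 0.5)] (array([ 0.6587, -0.2374,  0.0255]), np.float64(0.032), 80, 0.66)
```

View pics/top0.png

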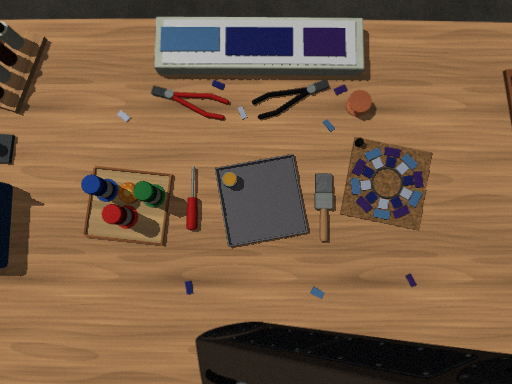

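View pics/scene0.png

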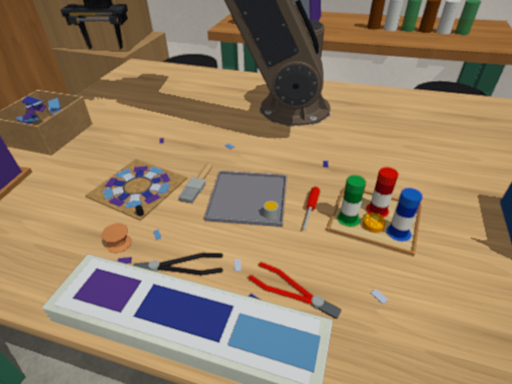

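The top view shows the rack at about (130,205) with blue at (97,187), green at (148,194) and red at (118,215). The tray is at (262,200) and the panel at (387,183). The scene view agrees. The wrist is aligned first so that tool y = −world y and tool z = −world x, then it moves over the rack.

Call:
step_arm(
  steps=[
    [[0.65, -0.06, 0, 0, 0.144], [0.65, -0.06, 0, 0, 0.288], [0.65, -0.06, 0, 0, 0.288], [0.65, -0.06, 0, 0, 0.288]],
  ],
  grip_force=20,
)

```text
time_s: 2.2
eef_pos: [0.1774, -0.599, 0.2493]
orientation: [-0.707, -0.001, 0.707, -0.001]
contact_force: [0.7, -1.2, -0.5]
width: 0.0633
```

```bash
python3 - <<'E'
from h import *
st=manip.read_state();print(st['eef_pos'],R.from_quat(st['orientation']).as_matrix().round(3).tolist(),st['width'],st['q'])
E
```

```text
[ 0.17736427 -0.59901951  0.24925809] [[-0.0, 0.003, -1.0], [0.001, -1.0, -0.003], [-1.0, -0.001, 0.0]] 0.06329745803748593 [-1.38861099e+00  4.40798822e-01  1.48044624e+00 -3.40261159e-06
  1.22151640e+00  1.79275473e-01]
```

Call:
step_arm(
  steps=[
    [[0.65, 0, -0.299, -0.323, 0], [0.65, 0, -0.299, -0.323, 0], [0.65, 0, -0.299, -0.323, 0], [0.65, 0, -0.299, -0.323, 0], [0.65, 0, -0.299, -0.323, 0], [0.65, 0, -0.299, -0.323, 0], [0.65, 0, -0.299, -0.323, 0], [0.65, 0, -0.299, -0.323, 0], [0.65, 0, -0.299, -0.323, 0]],
  ],
)

```text
time_s: 3.32
eef_pos: [0.4993, -0.2989, 0.2489]
orientation: [-0.707, -0.002, 0.708, -0.001]
contact_force: [-0.7, -0.4, -0.1]
width: 0.062
```

```bash
cat > look.py <<'E'
import sys
from h import *
f=sys.argv[1];ls=sys.argv[2:]
st=manip.read_state();d=shot('wrist',f)
print(np.round(st['eef_pos'],4),round(st['width'],4))
T=c2w(d,st);W=cloud(d,T);np.save('W.npy',W)
for l in ls:
    p=manip.pinpoint(d,l);m=manip.masks_of(d,l);s=''
    if m:
        r=m[0]['region'];w=W[r];w=w[~np.isnan(w[:,0])]
        top=np.percentile(w[:,2],95);t=w[w[:,2]>top-.004][:,:2].astype(np.float32)
        (c,rad)=cv2.minEnclosingCircle(t)
        s=('n',len(w),'p',round(m[0]['p'],2),'top z',top.round(4),'circ',np.round(c,4),round(rad,4),'mean',t.mean(0).round(4))
    print(l,[(np.round(q['xyz'],4).tolist(),round(q['p'],2)) for q in p[:2]],*s)
E
python3 look.py w_panel.png panel weight
```

```text
[ 0.4993 -0.2989  0.2489] 0.062
panel [([0.5577, -0.3058, -0.0018], 0.65)]
weight [([0.6545, -0.2373, 0.0041], 0.54)] n 158 p 0.49 top z 0.033 circ [ 0.6538 -0.2407] 0.0087 mean [ 0.6535 -0.2408]
```

View pics/w_panel.png

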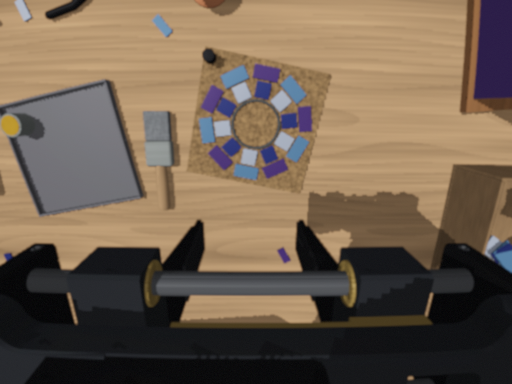

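The wrist view shows the panel's dark ring at about (256,124), the weight at (209,56) and the tray at left.

```bash
python3 - <<'E'
from h import *
W=np.load('W.npy');g=cv2.imread('pics/w_panel.png');gr=cv2.cvtColor(g,6)
c=cv2.HoughCircles(gr[60:190,190:330],cv2.HOUGH_GRADIENT_ALT,1,10,param1=200,param2=.5,minRadius=15,maxRadius=40)
print(c)
for x,y,r in (c[0] if c is not None else []):
    x+=190;y+=60;print(W[int(round(y)),int(round(x))].round(4), x,y,r, (W[int(y),int(x+r)]-W[int(y),int(x-r)])/2)
# board outline: brownish low region height
m=((np.abs(W[...,2]-.008)<.006)).astype(np.uint8);print(W[123,255],W[123,330])
E
```

```text
[[[ 65.       64.       23.38835]
  [ 58.      105.       18.44507]]]
[ 0.559  -0.3066  0.0061] 255.0 124.0 23.38835 [ 0.00011736 -0.03604581 -0.00076382]
[ 0.4944 -0.2959  0.0065] 248.0 165.0 18.44507 [-0.00015959 -0.02975892 -0.00140158]
[ 0.56052733 -0.30656625  0.00655779] [ 0.56129768 -0.4243949   0.00242925]
```

Call:
step_arm(
  steps=[
    [[0.65, 0, -0.3, 0.0, 0], [0.65, 0, -0.3, 0.0, 0], [0.65, 0, -0.3, 0.0, 0], [0.65, 0, -0.3, 0.0, 0], [0.65, 0, -0.6, 0.05, 0], [0.65, 0, -0.6, 0.05, 0], [0.65, 0, -0.6, 0.05, 0], [0.65, 0, -0.6, 0.05, 0], [0.65, 0, -0.6, 0.05, 0], [0.65, 0, -0.6, 0.05, 0], [0.65, 0, -0.6, 0.05, 0]],
  ],
)

```text
time_s: 4.95
eef_pos: [0.4474, 0.3014, 0.2501]
orientation: [-0.707, -0.002, 0.707, -0.001]
contact_force: [0.1, -1.0, 0.5]
width: 0.0619
```

```bash
python3 look.py w_rack.png jar_blue jar_green jar_red rosette tray tin disc_blue disc_green disc_red
```

```text
[0.4474 0.3014 0.2501] 0.0619
jar_blue [([0.5351, 0.3568, 0.0062], 0.57)] n 1379 p 0.8 top z 0.1249 circ [0.5367 0.3596] 0.0213 mean [0.5368 0.3595]
jar_green [([0.5272, 0.2438, 0.0059], 0.59)] n 241 p 0.67 top z 0.0102 circ [0.4751 0.3116] 0.0275 mean [0.4876 0.3082]
jar_red [([0.474, 0.3135, 0.0058], 0.9)] n 1111 p 0.64 top z 0.125 circ [0.4728 0.3128] 0.0216 mean [0.4734 0.3127]
rosette [([0.5257, 0.3014, 0.0076], 0.61)] n 915 p 0.67 top z 0.0303 circ [0.5295 0.3053] 0.0223 mean [0.5294 0.3054]
tray [([0.516, -0.0051, 0.0026], 0.95)] n 13888 p 0.98 top z 0.0146 circ [ 0.5143 -0.0061] 0.1329 mean [ 0.5208 -0.0071]
tin [([0.5601, 0.072, 0.0035], 0.8)] n 672 p 0.66 top z 0.0371 circ [0.5613 0.0665] 0.0183 mean [0.5613 0.0674]
disc_blue [([0.535, 0.3623, 0.0111], 0.74)] n 222 p 0.66 top z 0.0153 circ [0.5311 0.3473] 0.0156 mean [0.5238 0.3473]
disc_green [([0.524, 0.2485, 0.0027], 0.61)] n 274 p 0.64 top z 0.0103 circ [0.5231 0.2498] 0.0281 mean [0.5252 0.2628]
disc_red [([0.4753, 0.3095, 0.0071], 0.53)] n 251 p 0.57 top z 0.0105 circ [0.4751 0.3114] 0.0273 mean [0.4879 0.3067]
```

View pics/w_rack.png

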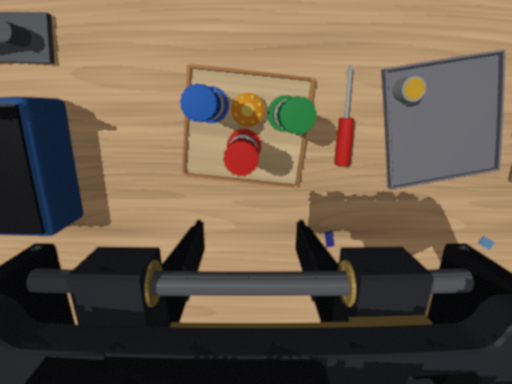

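Blue is at (205,103), rosette (249,109), green (292,115), red (242,150), and the tray at right. Poses agree to about 2 mm. Next: grasp green.

Call:
step_arm(
  steps=[
    [[0.65, 0.03, 0.053, -0.076, 0], [0.65, 0.03, 0.053, -0.076, 0], [0.65, 0.08, 0.053, -0.076, 0], [0.65, 0.12, 0.053, -0.076, 0], [0.65, 0.15, 0.053, -0.076, 0], [0.65, 0.18, 0.053, -0.076, 0], [0.65, 0.18, 0.053, -0.076, 0], [0.65, 0.18, 0.053, -0.076, 0], [0, 0.18, 0.053, -0.076, 0], [0, 0.18, 0.053, -0.076, 0], [0, 0.18, 0.053, -0.076, 0], [0, 0.18, 0.053, -0.076, 0], [0, 0.18, 0.053, -0.076, 0]],
  ],
  grip_force=20,
)

```text
time_s: 7.52
eef_pos: [0.5242, 0.2473, 0.0708]
orientation: [0.707, 0.001, -0.707, 0.0]
contact_force: [-0.9, -0.9, 6.4]
width: 0.0418
```

Call:
step_arm(
  steps=[
    [[0, -0.03, 0, 0, 0], [0, -0.06, 0, 0, 0], [0, -0.06, 0.05, -0.01, 0], [0, -0.06, 0.1, -0.02, 0], [0, -0.06, 0.15, -0.03, 0], [0, -0.06, 0.2, -0.04, 0], [0, -0.06, 0.25, -0.045, 0], [0, -0.06, 0.28, -0.05, 0], [0, -0.06, 0.289, -0.05, 0], [0, -0.06, 0.289, -0.05, 0], [0, -0.03, 0.289, -0.05, 0], [0, -0.01, 0.289, -0.05, 0], [0, -0.003, 0.289, -0.05, 0], [0, 0.001, 0.289, -0.05, 0], [0, 0.003, 0.289, -0.05, 0], [0, 0.003, 0.289, -0.05, 0]],
  ],
)

```text
time_s: 9.52
eef_pos: [0.5748, -0.0415, 0.0678]
orientation: [0.708, 0.001, -0.707, 0.0]
contact_force: [0.7, -0.3, -1.7]
width: 0.0415
```

Call:
step_arm(
  steps=[
    [[0, 0.0015, 0, 0, 0], [0, 0.0015, 0, 0, 0], [0.65, 0.0015, 0, 0, 0], [0.65, 0.0015, 0, 0, 0], [0.65, 0.0015, 0, 0, 0], [0.65, -0.03, 0, 0, 0], [0.65, -0.08, 0, 0, 0], [0.65, -0.13, 0, 0, 0], [0.65, -0.13, -0.06, 0.02, 0], [0.65, -0.13, -0.12, 0.04, 0], [0.65, -0.13, -0.353, 0.101, 0], [0.65, -0.13, -0.353, 0.101, 0], [0.65, -0.13, -0.353, 0.101, 0], [0.65, -0.13, -0.353, 0.101, 0], [0.65, -0.13, -0.353, 0.101, 0], [0.65, -0.13, -0.353, 0.101, 0]],
  ],
)

```text
time_s: 11.52
eef_pos: [0.4729, 0.3109, 0.198]
orientation: [0.707, 0.001, -0.707, 0.0]
contact_force: [0.3, -0.8, -0.1]
width: 0.0618
```

```bash
python3 look.py w_2.png jar_green disc_green jar_red disc_red rosette
```

```text
[0.4729 0.3109 0.198 ] 0.0618
jar_green [([0.5798, -0.0426, 0.0043], 0.97)] n 669 p 0.59 top z 0.0435 circ [ 0.5689 -0.0272] 0.0143 mean [ 0.5692 -0.0226]
disc_green [([0.5241, 0.248, 0.0023], 0.85), ([0.5812, -0.0411, 0.0046], 0.19)] n 1322 p 0.85 top z 0.0102 circ [0.5233 0.2479] 0.0287 mean [0.5242 0.2482]
jar_red [([0.4739, 0.3123, 0.0069], 0.95)] n 1783 p 0.81 top z 0.1249 circ [0.4728 0.3125] 0.0217 mean [0.4738 0.3125]
disc_red [([0.4735, 0.3104, 0.0081], 0.66), ([0.5804, -0.0425, 0.0058], 0.44)] n 301 p 0.82 top z 0.0104 circ [0.4767 0.3112] 0.0269 mean [0.4886 0.3086]
rosette [([0.5275, 0.3027, 0.008], 0.56)] n 1123 p 0.6 top z 0.0303 circ [0.5292 0.3052] 0.0227 mean [0.5297 0.3056]
```

View pics/w_2.png

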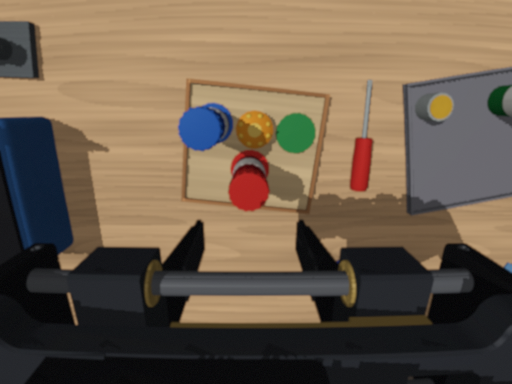

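Green's disc is bare at (295,133), and green stands in the tray at (508,100). Red is next, at (250,185).

Call:
step_arm(
  steps=[
    [[0.65, 0.05, -0.001, -0.001, 0], [0.65, 0.09, -0.001, -0.001, 0], [0.65, 0.12, -0.001, -0.001, 0], [0.65, 0.127, -0.001, -0.001, 0], [0.65, 0.127, -0.001, -0.001, 0], [0, 0.127, -0.001, -0.001, 0], [0, 0.127, -0.001, -0.001, 0], [0, 0.127, -0.001, -0.001, 0], [0, 0.127, -0.001, -0.001, 0], [0, 0.127, -0.001, -0.001, 0]],
  ],
)

```text
time_s: 13.32
eef_pos: [0.4747, 0.3123, 0.072]
orientation: [0.708, 0.001, -0.706, -0.0]
contact_force: [-0.3, 0.2, 6.9]
width: 0.0416
```

Call:
step_arm(
  steps=[
    [[0, -0.03, 0, 0, 0], [0, -0.06, 0, 0, 0], [0, -0.06, 0.05, 0, 0], [0, -0.06, 0.1, -0.003, 0], [0, -0.06, 0.15, -0.004, 0], [0, -0.06, 0.2, -0.005, 0], [0, -0.06, 0.25, -0.006, 0], [0, -0.06, 0.3, -0.007, 0], [0, -0.06, 0.34, -0.007, 0], [0, -0.06, 0.37, -0.007, 0], [0, -0.06, 0.376, -0.007, 0], [0, -0.06, 0.376, -0.007, 0], [0, -0.03, 0.376, -0.007, 0], [0, -0.01, 0.376, -0.007, 0], [0, -0.003, 0.376, -0.007, 0], [0, 0.001, 0.376, -0.007, 0], [0, 0.003, 0.376, -0.007, 0], [0, 0.004, 0.376, -0.007, 0], [0, 0.004, 0.376, -0.007, 0]],
  ],
)

```text
time_s: 15.7
eef_pos: [0.4826, -0.0636, 0.068]
orientation: [0.708, 0.001, -0.706, -0.0]
contact_force: [-0.7, 1.1, 4.7]
width: 0.0416
```

Call:
step_arm(
  steps=[
    [[0.65, 0, 0, 0, 0], [0.65, 0, 0, 0, 0], [0.65, 0, 0, 0, 0], [0.65, -0.03, 0, 0, 0], [0.65, -0.08, 0, 0, 0], [0.65, -0.13, 0, 0, 0], [0.65, -0.13, -0.06, 0, 0], [0.65, -0.13, -0.423, -0.054, 0], [0.65, -0.13, -0.423, -0.054, 0], [0.65, -0.13, -0.423, -0.054, 0], [0.65, -0.13, -0.423, -0.054, 0], [0.65, -0.13, -0.423, -0.054, 0], [0.65, -0.13, -0.423, -0.054, 0], [0.65, -0.13, -0.423, -0.054, 0], [0.65, -0.13, -0.423, -0.054, 0], [0.65, -0.13, -0.423, -0.054, 0]],
  ],
)

```text
time_s: 17.7
eef_pos: [0.5357, 0.358, 0.1991]
orientation: [0.708, 0.001, -0.706, -0.001]
contact_force: [-0.1, -0.0, 0.6]
width: 0.0621
```

```bash
python3 look.py w_3.png disc_green jar_blue disc_red rosette
```

```text
[0.5357 0.358  0.1991] 0.0621
disc_green [([0.524, 0.2481, 0.0066], 0.77)] n 1130 p 0.85 top z 0.0103 circ [0.5232 0.2484] 0.0285 mean [0.524  0.2484]
jar_blue [([0.5351, 0.3598, 0.0074], 0.85)] n 1785 p 0.94 top z 0.1249 circ [0.5362 0.3603] 0.0215 mean [0.5371 0.3603]
disc_red [([0.4738, 0.3093, 0.0076], 0.85), ([0.5243, 0.2475, 0.002], 0.63)] n 977 p 0.97 top z 0.0103 circ [0.4727 0.312 ] 0.0278 mean [0.4733 0.3121]
rosette [([0.528, 0.3024, 0.0065], 0.78), ([0.5609, 0.0702, 0.0063], 0.17)] n 1004 p 0.69 top z 0.0304 circ [0.529  0.3058] 0.0224 mean [0.5295 0.3061]
```

Call:
step_arm(
  steps=[
    [[0.65, 0.05, -0.002, -0.001, 0], [0.65, 0.09, -0.002, -0.001, 0], [0.65, 0.12, -0.002, -0.001, 0], [0.65, 0.127, -0.002, -0.001, 0], [0.65, 0.127, -0.002, -0.001, 0], [0, 0.127, -0.002, -0.001, 0], [0, 0.127, -0.002, -0.001, 0], [0, 0.127, -0.002, -0.001, 0], [0, 0.127, -0.002, -0.001, 0], [0, 0.127, -0.002, -0.001, 0]],
  ],
)

```text
time_s: 19.4
eef_pos: [0.5375, 0.3614, 0.0728]
orientation: [0.709, 0.001, -0.705, -0.0]
contact_force: [-0.4, -1.9, 5.8]
width: 0.0416
```

Call:
step_arm(
  steps=[
    [[0, -0.03, 0, 0, 0], [0, -0.065, 0, 0, 0], [0, -0.065, 0.05, 0.012, 0], [0, -0.065, 0.1, 0.024, 0], [0, -0.065, 0.15, 0.036, 0], [0, -0.065, 0.2, 0.048, 0], [0, -0.065, 0.25, 0.06, 0], [0, -0.065, 0.29, 0.07, 0], [0, -0.065, 0.32, 0.077, 0], [0, -0.065, 0.332, 0.079, 0], [0, -0.065, 0.332, 0.079, 0], [0, -0.03, 0.332, 0.079, 0], [0, -0.01, 0.332, 0.079, 0], [0, -0.003, 0.332, 0.079, 0], [0, 0.001, 0.332, 0.079, 0], [0, 0.003, 0.332, 0.079, 0], [0, 0.004, 0.332, 0.079, 0], [0, 0.004, 0.332, 0.079, 0]],
  ],
)

```text
time_s: 21.65
eef_pos: [0.4596, 0.0293, 0.0687]
orientation: [0.71, 0.001, -0.705, -0.0]
contact_force: [-1.4, -0.8, 6.0]
width: 0.0416
```

Call:
step_arm(
  steps=[
    [[0.65, 0, 0, 0, 0], [0.65, 0, 0, 0, 0], [0.65, 0, 0, 0, 0], [0.65, -0.03, 0, 0, 0], [0.65, -0.08, 0, 0, 0], [0.8, -0.13, 0, 0, 0], [0.8, -0.13, -0.276, -0.07, 0], [0.8, -0.13, -0.276, -0.07, 0], [0.8, -0.13, -0.276, -0.07, 0], [0.8, -0.13, -0.276, -0.07, 0], [0.8, -0.13, -0.276, -0.07, 0], [0.8, -0.13, -0.276, -0.07, 0], [0.8, -0.13, -0.276, -0.07, 0]],
  ],
)

```text
time_s: 23.28
eef_pos: [0.528, 0.3044, 0.1995]
orientation: [0.709, 0.001, -0.705, -0.0]
contact_force: [-0.7, -1.9, 0.2]
width: 0.0759
```

```bash
python3 look.py w_4.png disc_green disc_blue disc_red rosette && python3 - <<'E'
from h import *
print(R.from_quat(manip.read_state()['orientation']).as_matrix().round(3).tolist())
b=shot('top');W=cloud(b,c2w(b))
a=shot('scene')
im=np.hstack([cv2.imread('pics/w_4.png')[:300],cv2.resize(a['frame'][130:280,150:406],(512,300))])
cv2.imwrite('pics/c4.png',cv2.resize(im,(800,234)))
for l in 'jar_blue jar_green jar_red tray tin'.split():
    for d in (a,b): print(l,[(np.round(q['xyz'],4).tolist(),round(q['p'],2)) for q in manip.pinpoint(d,l)[:1]])
E
```

```text
[0.528  0.3044 0.1995] 0.0759
disc_green [([0.5261, 0.2507, 0.0034], 0.64)] n 1128 p 0.8 top z 0.0103 circ [0.5234 0.2485] 0.0281 mean [0.5238 0.2486]
disc_blue [([0.5328, 0.3626, 0.0103], 0.64), ([0.5236, 0.2495, 0.0048], 0.38)] n 1179 p 0.82 top z 0.0103 circ [0.5368 0.3624] 0.0282 mean [0.5371 0.362 ]
disc_red [([0.4711, 0.3106, 0.0072], 0.59)] n 1050 p 0.92 top z 0.0103 circ [0.4749 0.3123] 0.0297 mean [0.474  0.3119]
rosette [([0.5303, 0.3046, 0.0078], 0.66)] n 1030 p 0.84 top z 0.0304 circ [0.529  0.3057] 0.0223 mean [0.5297 0.3057]
[[0.007, 0.001, -1.0], [0.002, -1.0, -0.0], [-1.0, -0.002, -0.007]]
jar_blue [([0.4582, 0.0246, 0.002], 0.71)]
jar_blue [([0.459, 0.0267, 0.0066], 0.61)]
jar_green [([0.5725, -0.0446, 0.0042], 0.62)]
jar_green [([0.5737, -0.0414, 0.0061], 0.56)]
jar_red [([0.4794, -0.0651, 0.0053], 0.89)]
jar_red [([0.4825, -0.0572, 0.0061], 0.86)]
tray []
tray [([0.519, -0.0075, 0.0038], 0.64)]
tin [([0.5609, 0.0665, 0.0008], 0.54)]
tin [([0.5607, 0.068, 0.0022], 0.61)]
```

View pics/c4.png

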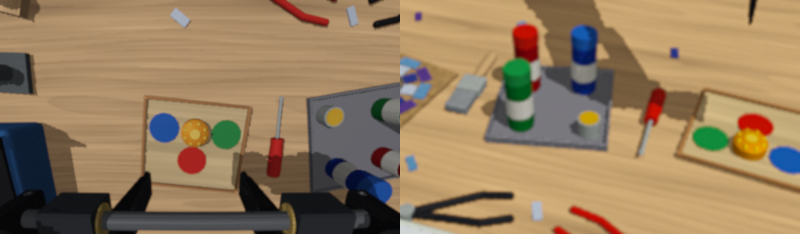

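All three jars stand upright in the tray, the tin is undisturbed, and the rosette is free at (196,133). Next: grasp the rosette.

Call:
step_arm(
  steps=[
    [[0.8, 0.06, -0.001, 0, 0], [0.8, 0.11, -0.001, 0, 0], [0.8, 0.15, -0.001, 0, 0], [0.8, 0.17, -0.001, 0, 0], [0.8, 0.18, -0.001, 0, 0], [0.8, 0.187, -0.001, 0, 0], [0.8, 0.187, -0.001, 0, 0], [0, 0.187, -0.001, 0, 0], [0, 0.187, -0.001, 0, 0], [0, 0.187, -0.001, 0, 0], [0, 0.187, -0.001, 0, 0], [0, 0.187, -0.001, 0, 0]],
  ],
  grip_force=20,
)

```text
time_s: 25.82
eef_pos: [0.5297, 0.3065, 0.0128]
orientation: [0.71, 0.001, -0.705, -0.0]
contact_force: [-0.5, -0.2, 0.9]
width: 0.0314
```

```bash
python3 look.py w_5.png rosette; python3 - <<'E'
from h import *
s=manip.read_state();print(s['width'],s['contact_force'],s['time_s'])
a=shot('scene');print([(np.round(q['xyz'],4).tolist(),round(q['p'],2)) for q in manip.pinpoint(a,'rosette')[:2]])
im=np.hstack([cv2.imread('pics/w_5.png'),cv2.resize(a['frame'][150:278,310:481],(512,384))])
cv2.imwrite('pics/c5.png',cv2.resize(im,(800,300)))
E
```

```text
[0.5297 0.3065 0.0128] 0.0314
rosette [([0.527, 0.3033, 0.008], 0.89)] n 3347 p 0.57 top z 0.0303 circ [0.5299 0.3066] 0.023 mean [0.531  0.3059]
0.0194924360045258 [-0.05569484  0.18948313 -0.56184557] 25.975
[([0.5301, 0.3027, 0.0062], 0.62)]
```

View pics/c5.png

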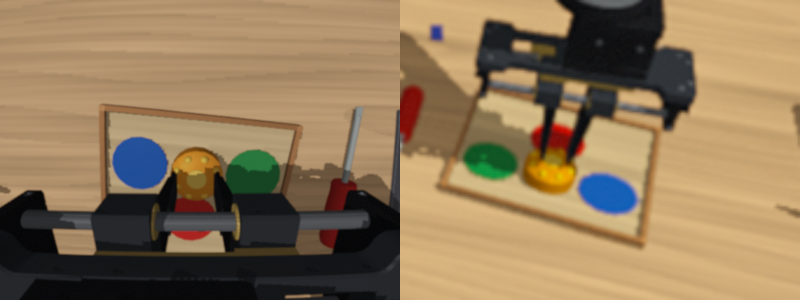

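```bash
python3 - <<'E'
from h import *
W=np.load('W.npy')
for v in range(185,330,8): print(v,[tuple((W[v,u]*1000).round(0).astype(int)) if not np.isnan(W[v,u,0]) else None for u in (205,220,235,252,268,284,300)])
im=cv2.resize(cv2.imread('pics/w_5.png')[170:340,150:360],(790,600),interpolation=cv2.INTER_CUBIC)
cv2.imwrite('pics/c6.png',im)
E
```

```text
185 [(np.int64(556), np.int64(341), np.int64(7)), (np.int64(556), np.int64(329), np.int64(6)), (np.int64(556), np.int64(318), np.int64(7)), (np.int64(556), np.int64(305), np.int64(7)), (np.int64(556), np.int64(293), np.int64(6)), (np.int64(556), np.int64(281), np.int64(7)), (np.int64(556), np.int64(268), np.int64(6))]
193 [(np.int64(550), np.int64(341), np.int64(8)), (np.int64(549), np.int64(329), np.int64(7)), (np.int64(551), np.int64(318), np.int64(10)), (np.int64(554), np.int64(305), np.int64(22)), (np.int64(550), np.int64(293), np.int64(9)), (np.int64(549), np.int64(280), np.int64(6)), (np.int64(550), np.int64(268), np.int64(8))]
201 [(np.int64(544), np.int64(341), np.int64(9)), (np.int64(543), np.int64(329), np.int64(8)), (np.int64(549), np.int64(317), np.int64(25)), (np.int64(550), np.int64(305), np.int64(27)), (np.int64(549), np.int64(294), np.int64(24)), (np.int64(543), np.int64(280), np.int64(7)), (np.int64(543), np.int64(268), np.int64(7))]
209 [(np.int64(537), np.int64(341), np.int64(9)), (np.int64(537), np.int64(330), np.int64(7)), (np.int64(544), np.int64(317), np.int64(
[... 4400 characters left out ...]
int64(542), np.int64(289), np.int64(130))]
321 [(np.int64(532), np.int64(324), np.int64(123)), (np.int64(430), np.int64(333), np.int64(7)), (np.int64(430), np.int64(320), np.int64(8)), (np.int64(431), np.int64(305), np.int64(8)), (np.int64(430), np.int64(290), np.int64(7)), (np.int64(430), np.int64(276), np.int64(7)), (np.int64(548), np.int64(291), np.int64(140))]
329 [(np.int64(553), np.int64(318), np.int64(149)), (np.int64(553), np.int64(314), np.int64(149)), (np.int64(554), np.int64(310), np.int64(150)), (np.int64(553), np.int64(306), np.int64(149)), (np.int64(554), np.int64(301), np.int64(150)), (np.int64(554), np.int64(297), np.int64(150)), (np.int64(554), np.int64(293), np.int64(149))]
```

View pics/c6.png

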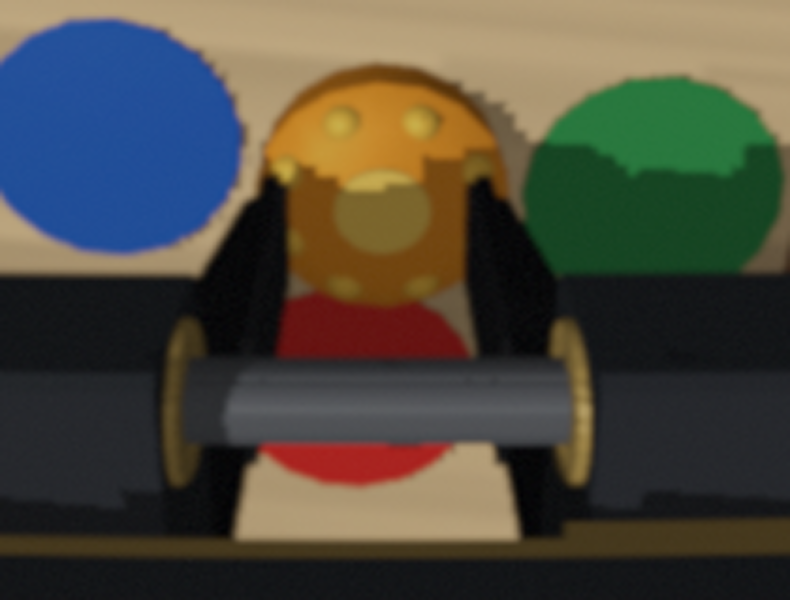

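```bash
python3 - <<'E'
from h import *
for k in range(3):
    s=manip.read_state();d=shot('wrist','w_6.png');a=shot('scene')
    print(s['time_s'],s['width'],s['eef_pos'],s['contact_force'])
W=cloud(d,c2w(d,s))
for x0 in np.arange(.5,.56,.006):
    pass
m=(W[...,2]>.033)&(W[...,2]<.09);p=W[m]
for z in np.arange(.033,.09,.006):
    q=p[(p[:,2]>=z)&(p[:,2]<z+.006)];
    if len(q): print(round(z,3),len(q),q.min(0).round(3),q.max(0).round(3))
print(np.nanmax(W[190:255,225:280,2]), [(np.round(q['xyz'],4).tolist(),q['p']) for q in manip.pinpoint(d,'rosette')])
im=np.hstack([cv2.resize(d['frame'][170:300,150:350],(600,390)),cv2.resize(a['frame'][170:278,310:425],(400,390))])
cv2.imwrite('pics/c7.png',cv2.resize(im,(800,312)))
E
```

```text
26.075 0.011460008999110495 [0.52973909 0.30646811 0.01274452] [-0.6596432   0.55857785 -0.63950841]
26.175 0.0042241630474346824 [0.5297324  0.30648902 0.01272539] [0.89297477 0.26652633 0.39929413]
26.275 0.0007033450134651144 [0.52974021 0.30647011 0.01273984] [ 0.23198983 -0.55453839 -0.38214119]
0.033 2 [0.539 0.304 0.038] [0.54  0.306 0.039]
0.039 51 [0.539 0.302 0.039] [0.541 0.312 0.045]
0.045 60 [0.538 0.299 0.045] [0.541 0.314 0.051]
0.051 98 [0.539 0.299 0.051] [0.541 0.314 0.057]
0.057 109 [0.538 0.298 0.057] [0.541 0.315 0.063]
0.063 142 [0.538 0.298 0.063] [0.541 0.316 0.069]
0.069 165 [0.538 0.297 0.069] [0.541 0.317 0.075]
0.075 115 [0.538 0.297 0.075] [0.541 0.316 0.081]
0.081 56 [0.538 0.304 0.081] [0.541 0.309 0.087]
0.087 25 [0.538 0.304 0.087] [0.541 0.309 0.09 ]
0.12741942194711486 [([0.5267, 0.302, 0.0081], 0.56)]
```

View pics/c7.png

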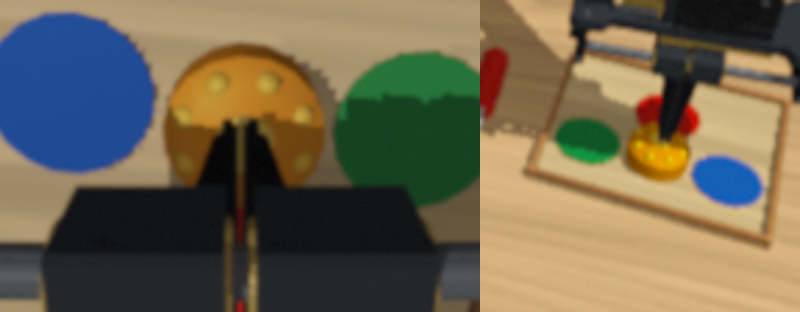

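The closed fingertips end at z ≈ 0.037, above the rosette top, although the reported TCP is 0.0127. So the fingers are about 24 mm shorter than the TCP says. The rosette is unmoved. I'll open and check the fingertip height in depth.

Call:
step_arm(
  steps=[
    [[0.75, 0, 0, 0, 0], [0.75, 0, 0, 0, 0], [0.75, 0, 0, 0, 0], [0.75, 0, 0, 0, 0], [0.75, 0, 0, 0, 0], [0.75, 0, 0, 0, 0], [0.75, 0, 0, 0, 0], [0.75, 0, 0, 0, 0], [0.75, 0.01, 0, 0, 0], [0.75, 0.01, 0, 0, 0]],
  ],
)

```text
time_s: 27.68
eef_pos: [0.5293, 0.3063, 0.0017]
orientation: [0.709, 0.001, -0.705, -0.0]
contact_force: [0.2, -0.2, 0.7]
width: 0.0711
```

```bash
cat > tips.py <<'E'
from h import *
s=manip.read_state();d=shot('wrist','w_t.png');W=cloud(d,c2w(d,s))
print(s['width'],s['eef_pos'],s['contact_force'],manip.read_state()['orientation'])
hsv=cv2.cvtColor(d['frame'],cv2.COLOR_BGR2HSV)
dark=(hsv[...,2]<45)&(np.abs(W[...,0]-s['eef_pos'][0])<.016)&(np.abs(W[...,1]-s['eef_pos'][1])<.06)&(W[...,2]<.08)
for sg in (1,-1):
    q=W[dark&(sg*(W[...,1]-s['eef_pos'][1])>0)]
    if len(q): i=q[:,2].argsort()[:6];print('low pts',q[i].round(3).tolist())
E
python3 tips.py
```

```text
0.07108795781408674 [0.52930066 0.3062676  0.00172062] [ 0.15965666 -0.18187111  0.73097945] [ 7.09299643e-01  9.37779461e-04 -7.04906429e-01 -2.52623371e-04]
low pts [[0.538, 0.344, 0.029], [0.539, 0.344, 0.029], [0.538, 0.343, 0.03], [0.524, 0.343, 0.03], [0.54, 0.345, 0.03], [0.54, 0.344, 0.03]]
low pts [[0.526, 0.255, 0.009], [0.523, 0.271, 0.027], [0.523, 0.271, 0.028], [0.536, 0.271, 0.028], [0.522, 0.271, 0.028], [0.539, 0.27, 0.028]]
```

Call:
step_arm(
  steps=[
    [[0.75, 0.006, 0, 0, 0], [0.75, 0.011, 0, 0, 0], [0.75, 0.013, 0, 0, 0], [0.75, 0.013, 0, 0, 0]],
  ],
)

```text
time_s: 28.22
eef_pos: [0.5295, 0.3063, -0.0111]
orientation: [0.709, 0.001, -0.705, -0.0]
contact_force: [-0.5, 0.0, 0.2]
width: 0.071
```

```bash
python3 tips.py
```

```text
0.07098431903356842 [ 0.52954212  0.3063481  -0.01108307] [-0.45892732  0.02154356  0.2256483 ] [ 7.09271850e-01  9.41393560e-04 -7.04934398e-01 -2.25750961e-04]
low pts [[0.521, 0.343, 0.015], [0.532, 0.343, 0.015], [0.522, 0.342, 0.015], [0.539, 0.343, 0.015], [0.539, 0.343, 0.016], [0.533, 0.342, 0.016]]
low pts [[0.532, 0.259, 0.009], [0.535, 0.271, 0.014], [0.522, 0.271, 0.014], [0.536, 0.271, 0.015], [0.524, 0.271, 0.015], [0.522, 0.271, 0.015]]
```

Call:
step_arm(
  steps=[
    [[0.75, 0.002, 0, 0, 0], [0.75, 0.002, 0, 0, 0], [0.3, 0.002, 0, 0, 0], [0.3, 0.002, 0, 0, 0], [0.3, 0.002, 0, 0, 0], [0.3, 0.002, 0, 0, 0], [0.3, 0.002, 0, 0, 0], [0.3, 0.002, 0, 0, 0]],
  ],
  grip_force=20,
)

```text
time_s: 29.28
eef_pos: [0.5296, 0.3064, -0.0129]
orientation: [0.709, 0.001, -0.705, -0.0]
contact_force: [-0.4, -0.4, 1.9]
width: 0.0494
```

Call:
step_arm(
  steps=[
    [[0.3, -0.01, 0, 0, 0], [0.3, -0.022, 0, 0, 0], [0.3, -0.022, 0, 0, 0]],
  ],
)

```text
time_s: 29.65
eef_pos: [0.5301, 0.3067, 0.0105]
orientation: [0.71, 0.001, -0.704, -0.001]
contact_force: [0.9, -0.6, -1.5]
width: 0.0493
```

```bash
python3 look.py w_7.png rosette; python3 -c "
from h import *
cv2.imwrite('pics/c8.png',cv2.resize(cv2.imread('pics/w_7.png')[150:320,140:360],(660,510)))"
```

```text
[0.5301 0.3067 0.0105] 0.0493
rosette [([0.5279, 0.3045, 0.0319], 0.61)] n 4707 p 0.56 top z 0.0535 circ [0.5344 0.3063] 0.0248 mean [0.532  0.3067]
```

View pics/c8.png

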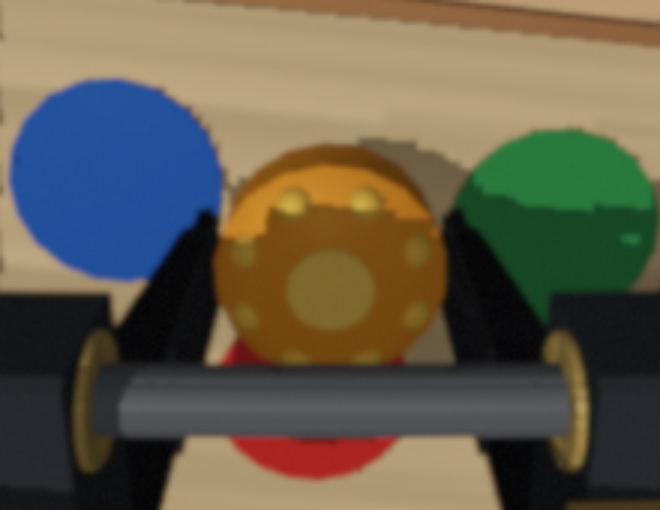

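The rosette hangs level between the fingertips and shadows the floor beneath it. Next it goes up and across to the panel.

Call:
step_arm(
  steps=[
    [[0.3, -0.04, 0, 0, 0], [0.3, -0.085, 0, 0, 0], [0.3, -0.13, 0, 0, 0], [0.3, -0.16, 0, 0, 0], [0.3, -0.17, 0.03, 0, 0], [0.3, -0.17, 0.08, -0.005, 0], [0.3, -0.17, 0.13, -0.005, 0], [0.3, -0.17, 0.18, -0.01, 0], [0.3, -0.17, 0.23, -0.01, 0], [0.3, -0.17, 0.28, -0.015, 0], [0.3, -0.17, 0.33, -0.015, 0], [0.3, -0.17, 0.38, -0.02, 0], [0.3, -0.17, 0.43, -0.02, 0], [0.3, -0.17, 0.48, -0.025, 0], [0.3, -0.17, 0.53, -0.03, 0], [0.3, -0.17, 0.57, -0.03, 0], [0.3, -0.17, 0.6, -0.03, 0], [0.3, -0.17, 0.612, -0.03, 0], [0.3, -0.17, 0.612, -0.03, 0], [0.3, -0.17, 0.612, -0.03, 0]],
  ],
)

```text
time_s: 32.3
eef_pos: [0.559, -0.3048, 0.1783]
orientation: [0.709, 0.001, -0.705, -0.0]
contact_force: [-0.6, -0.7, -0.3]
width: 0.0493
```

```bash
python3 look.py w_8.png rosette panel; python3 -c "
from h import *
print(R.from_quat(manip.read_state()['orientation']).as_matrix().round(4).tolist())"
```

```text
[ 0.559  -0.3048  0.1783] 0.0493
rosette [([0.559, -0.3069, 0.1969], 0.8), ([0.5188, -0.0074, 0.0013], 0.7)] n 4658 p 0.77 top z 0.2214 circ [ 0.5586 -0.3032] 0.0236 mean [ 0.561  -0.3046]
panel [([0.5604, -0.3055, -0.0005], 0.86)] n 16111 p 0.79 top z 0.0118 circ [ 0.5582 -0.3055] 0.1301 mean [ 0.5758 -0.3065]
[[0.0064, 0.0018, -1.0], [0.0017, -1.0, -0.0018], [-1.0, -0.0017, -0.0064]]
```

View pics/w_8.png

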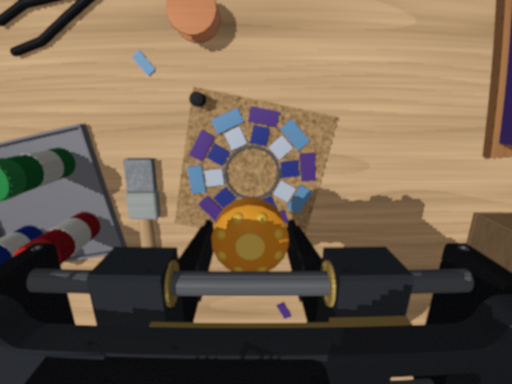

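The rosette is held level at (250,240). The opening ring is clear at (252,172) and the weight is at (197,98). Next: lower it.

Call:
step_arm(
  steps=[
    [[0.3, 0.05, 0.0015, 0.001, 0], [0.3, 0.1, 0.0015, 0.001, 0], [0.3, 0.14, 0.0015, 0.001, 0], [0.3, 0.165, 0.0015, 0.001, 0], [0.3, 0.175, 0.0015, 0.001, 0], [0.3, 0.182, 0.0015, 0.001, 0], [0.3, 0.186, 0.0015, 0.001, 0], [0.3, 0.189, 0.0015, 0.001, 0], [0.3, 0.1905, 0.0015, 0.001, 0], [0.3, 0.1905, 0.0015, 0.001, 0]],
  ],
)

```text
time_s: 33.8
eef_pos: [0.5594, -0.3065, -0.0119]
orientation: [0.709, 0.001, -0.705, 0.0]
contact_force: [-0.1, 0.1, -0.8]
width: 0.0491
```

```bash
python3 look.py w_9.png rosette panel; python3 tips.py
```

```text
[ 0.5594 -0.3065 -0.0119] 0.0491
rosette [([0.5569, -0.3097, 0.0108], 0.74)]
panel [] n 44300 p 0.79 top z 0.0116 circ [ 0.587  -0.3108] 0.1139 mean [ 0.5898 -0.3087]
0.0493129185755589 [ 0.55942344 -0.30654061 -0.01187718] [-0.48226851 -0.93935374 -1.24204507] [ 7.09395190e-01  1.16960341e-03 -7.04809969e-01  5.64320811e-05]
low pts [[0.562, -0.271, 0.01], [0.564, -0.273, 0.011], [0.569, -0.28, 0.014], [0.569, -0.28, 0.014], [0.569, -0.281, 0.015], [0.57, -0.28, 0.015]]
low pts [[0.561, -0.342, 0.01], [0.564, -0.34, 0.01], [0.563, -0.341, 0.012], [0.569, -0.332, 0.015], [0.57, -0.335, 0.015], [0.569, -0.332, 0.016]]
```

Call:
step_arm(
  steps=[
    [[0.3, 0.001, 0, 0, 0], [0.3, 0.0012, 0, 0, 0], [0.3, 0.0012, 0, 0, 0], [0.5, 0.001, 0, 0, 0], [0.62, 0.0005, 0, 0, 0], [0.62, 0.0005, 0, 0, 0], [0.62, 0.0005, 0, 0, 0], [0.62, -0.02, 0, 0, 0], [0.62, -0.06, 0, 0, 0], [0.65, -0.12, 0, 0, 0], [0.65, -0.17, 0, 0, 0], [0.65, -0.21, 0, 0, 0], [0.65, -0.21, 0, 0.06, 0], [0.65, -0.21, 0, 0.06, 0], [0.65, -0.21, 0, 0.06, 0]],
  ],
)

```text
time_s: 35.98
eef_pos: [0.4983, -0.3072, 0.1991]
orientation: [0.71, 0.001, -0.704, 0.0]
contact_force: [0.6, -0.4, -0.2]
width: 0.062
```

```bash
python3 look.py w_10.png rosette panel weight; python3 - <<'E'
from h import *
W=np.load('W.npy');g=cv2.imread('pics/w_10.png')
cv2.imwrite('pics/c10.png',cv2.resize(g[60:230,150:370],(660,510)))
m=(W[...,2]>.02)&(np.hypot(W[...,0]-.559,W[...,1]+.306)<.04)
p=W[m];print(len(p),cv2.minEnclosingCircle(p[:,:2].astype(np.float32)),np.percentile(p[:,2],[50,95]))
t=p[p[:,2]>.027];A=np.c_[t[:,:2],np.ones(len(t))];print('tilt',np.linalg.lstsq(A,t[:,2],rcond=None)[0])
E
```

```text
[ 0.4983 -0.3072  0.1991] 0.062
rosette [([0.5609, -0.309, 0.0088], 0.64)] n 1101 p 0.92 top z 0.0305 circ [ 0.559  -0.3062] 0.0224 mean [ 0.5595 -0.3063]
panel [] n 18047 p 0.85 top z 0.0118 circ [ 0.5562 -0.308 ] 0.1305 mean [ 0.5628 -0.3081]
weight [([0.655, -0.2406, 0.005], 0.51), ([0.5585, -0.3093, 0.0078], 0.31)] n 258 p 0.69 top z 0.0329 circ [ 0.6543 -0.2398] 0.009 mean [ 0.6541 -0.2401]
11746 ((0.5504341721534729, -0.3060687780380249), 0.033596523106098175) [0.34002828 0.35123559]
tilt [-7.79543568e+00 -6.76204537e-03  4.41253076e+00]
```

View pics/c10.png

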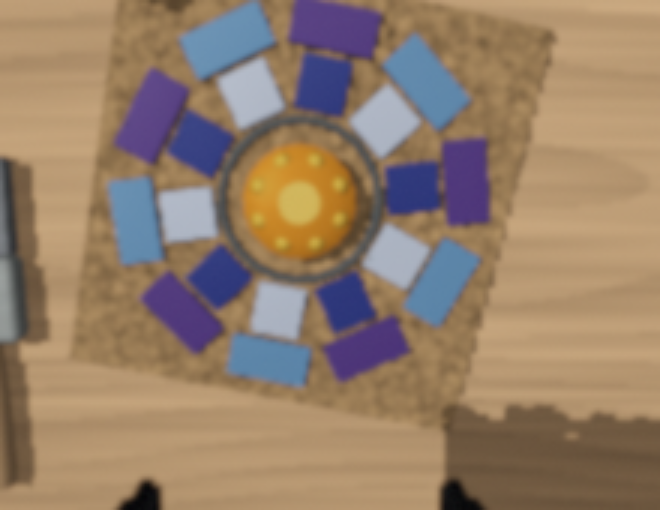

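The rosette is centred in the ring and flat, with its top at the same height as at the start. Next: back to the tray for the blue jar.

Call:
step_arm(
  steps=[
    [[0.65, 0, -0.336, 0.039, 0], [0.65, 0, -0.336, 0.039, 0], [0.65, 0, -0.336, 0.039, 0], [0.65, 0, -0.336, 0.039, 0], [0.65, 0, -0.336, 0.039, 0], [0.65, 0, -0.336, 0.039, 0], [0.65, 0, -0.336, 0.039, 0], [0.65, 0, -0.336, 0.039, 0]],
  ],
)

```text
time_s: 37.33
eef_pos: [0.4589, 0.0285, 0.1977]
orientation: [0.709, 0.001, -0.705, 0.0]
contact_force: [0.1, -0.2, -0.2]
width: 0.0619
```

```bash
python3 look.py w_11.png jar_blue jar_red jar_green
```

```text
[0.4589 0.0285 0.1977] 0.0619
jar_blue [([0.4559, 0.0258, -0.0008], 0.58)] n 1721 p 0.58 top z 0.1208 circ [0.4584 0.0287] 0.0215 mean [0.4592 0.0289]
jar_red [([0.4843, -0.0607, 0.0005], 0.74)] n 2062 p 0.67 top z 0.1209 circ [ 0.4808 -0.0629] 0.0216 mean [ 0.4814 -0.0624]
jar_green [([0.5779, -0.044, 0.0024], 0.86), ([0.5593, 0.0677, 0.0051], 0.22)] n 2225 p 0.68 top z 0.121 circ [ 0.5738 -0.0416] 0.0215 mean [ 0.5737 -0.0411]
```

Call:
step_arm(
  steps=[
    [[0.65, 0.05, 0, 0, 0], [0.65, 0.09, 0, 0, 0], [0.65, 0.12, 0, 0, 0], [0.65, 0.129, 0, 0, 0], [0.65, 0.129, 0, 0, 0], [0, 0.129, 0, 0, 0], [0, 0.129, 0, 0, 0], [0, 0.129, 0, 0, 0], [0, 0.129, 0, 0, 0], [0, 0.129, 0, 0, 0]],
  ],
  grip_force=20,
)

```text
time_s: 38.92
eef_pos: [0.4599, 0.0287, 0.0694]
orientation: [0.71, 0.001, -0.704, -0.0]
contact_force: [-0.9, -0.4, 7.3]
width: 0.0417
```

Call:
step_arm(
  steps=[
    [[0, -0.03, 0, 0, 0], [0, -0.065, 0, 0, 0], [0, -0.065, -0.05, -0.012, 0], [0, -0.065, -0.1, -0.024, 0], [0, -0.065, -0.15, -0.036, 0], [0, -0.065, -0.2, -0.048, 0], [0, -0.065, -0.25, -0.06, 0], [0, -0.065, -0.29, -0.07, 0], [0, -0.065, -0.32, -0.077, 0], [0, -0.065, -0.332, -0.078, 0], [0, -0.065, -0.332, -0.078, 0], [0, -0.035, -0.332, -0.078, 0], [0, -0.015, -0.332, -0.078, 0], [0, -0.009, -0.332, -0.078, 0], [0, -0.006, -0.332, -0.078, 0], [0, -0.004, -0.332, -0.078, 0], [0, -0.003, -0.332, -0.078, 0], [0, -0.003, -0.332, -0.078, 0]],
  ],
)

```text
time_s: 41.18
eef_pos: [0.5375, 0.3609, 0.0738]
orientation: [0.71, 0.001, -0.704, -0.0]
contact_force: [0.1, -0.4, -2.3]
width: 0.0417
```

Call:
step_arm(
  steps=[
    [[0, 0.001, 0, 0, 0], [0, 0.001, 0, 0, 0], [0.65, 0.001, 0, 0, 0], [0.65, 0.001, 0, 0, 0], [0.65, 0.001, 0, 0, 0], [0.65, -0.03, 0, 0, 0], [0.65, -0.08, 0, 0, 0], [0.65, -0.125, 0, 0, 0], [0.65, -0.125, 0.06, 0, 0], [0.65, -0.125, 0.424, 0.056, 0], [0.65, -0.125, 0.424, 0.056, 0], [0.65, -0.125, 0.424, 0.056, 0], [0.65, -0.125, 0.424, 0.056, 0], [0.65, -0.125, 0.424, 0.056, 0], [0.65, -0.125, 0.424, 0.056, 0], [0.65, -0.125, 0.424, 0.056, 0], [0.65, -0.125, 0.424, 0.056, 0], [0.65, -0.125, 0.424, 0.056, 0]],
  ],
)

```text
time_s: 43.42
eef_pos: [0.4813, -0.0623, 0.1975]
orientation: [0.71, 0.002, -0.704, 0.0]
contact_force: [0.5, -1.2, 0.5]
width: 0.0617
```

```bash
python3 look.py w_12.png jar_blue jar_red jar_green
```

```text
[ 0.4813 -0.0623  0.1975] 0.0617
jar_blue []
jar_red [([0.4794, -0.0611, 0.0039], 0.7)] n 1721 p 0.61 top z 0.1209 circ [ 0.4805 -0.0633] 0.0217 mean [ 0.4815 -0.0632]
jar_green [([0.5764, -0.039, 0.0051], 0.76)] n 1608 p 0.61 top z 0.121 circ [ 0.5738 -0.0419] 0.0215 mean [ 0.5741 -0.0422]
```

Call:
step_arm(
  steps=[
    [[0.65, 0.05, 0.001, 0, 0], [0.65, 0.09, 0.001, 0, 0], [0.65, 0.12, 0.001, 0, 0], [0.65, 0.128, 0.001, 0, 0], [0.65, 0.128, 0.001, 0, 0], [0, 0.128, 0.001, 0, 0], [0, 0.128, 0.001, 0, 0], [0, 0.128, 0.001, 0, 0], [0, 0.128, 0.001, 0, 0], [0, 0.128, 0.001, 0, 0]],
  ],
)

```text
time_s: 45.02
eef_pos: [0.4826, -0.0638, 0.0702]
orientation: [0.71, 0.001, -0.704, 0.0]
contact_force: [-0.2, 0.6, 7.0]
width: 0.0419
```

Call:
step_arm(
  steps=[
    [[0, -0.03, 0, 0, 0], [0, -0.06, 0, 0, 0], [0, -0.06, -0.05, 0, 0], [0, -0.06, -0.1, 0.003, 0], [0, -0.06, -0.15, 0.004, 0], [0, -0.06, -0.2, 0.006, 0], [0, -0.06, -0.25, 0.008, 0], [0, -0.06, -0.3, 0.008, 0], [0, -0.06, -0.34, 0.008, 0], [0, -0.06, -0.37, 0.008, 0], [0, -0.06, -0.376, 0.008, 0], [0, -0.06, -0.376, 0.008, 0], [0, -0.035, -0.376, 0.008, 0], [0, -0.015, -0.376, 0.008, 0], [0, -0.008, -0.376, 0.008, 0], [0, -0.005, -0.376, 0.008, 0], [0, -0.003, -0.376, 0.008, 0], [0, -0.0025, -0.376, 0.008, 0], [0, -0.0025, -0.376, 0.008, 0]],
  ],
)

```text
time_s: 47.4
eef_pos: [0.4743, 0.3122, 0.0743]
orientation: [0.711, 0.002, -0.703, 0.0]
contact_force: [-1.3, -1.5, 6.0]
width: 0.0414
```

Call:
step_arm(
  steps=[
    [[0.65, 0, 0, 0, 0], [0.65, 0, 0, 0, 0], [0.65, 0, 0, 0, 0], [0.65, -0.03, 0, 0, 0], [0.65, -0.08, 0, 0, 0], [0.65, -0.125, 0, 0, 0], [0.65, -0.125, 0.06, 0, 0], [0.65, -0.125, 0.354, -0.1, 0], [0.65, -0.125, 0.354, -0.1, 0], [0.65, -0.125, 0.354, -0.1, 0], [0.65, -0.125, 0.354, -0.1, 0], [0.65, -0.125, 0.354, -0.1, 0], [0.65, -0.125, 0.354, -0.1, 0], [0.65, -0.125, 0.354, -0.1, 0], [0.65, -0.125, 0.354, -0.1, 0]],
  ],
)

```text
time_s: 49.28
eef_pos: [0.5734, -0.0406, 0.1997]
orientation: [0.711, 0.002, -0.703, 0.001]
contact_force: [0.6, -0.1, -0.3]
width: 0.0618
```

```bash
python3 look.py w_13.png jar_green tin
```

```text
[ 0.5734 -0.0406  0.1997] 0.0618
jar_green [([0.5804, -0.0426, 0.0028], 0.8)] n 1697 p 0.85 top z 0.1209 circ [ 0.5739 -0.0417] 0.0216 mean [ 0.5748 -0.0418]
tin [([0.5603, 0.0709, 0.0062], 0.92)] n 662 p 0.78 top z 0.0368 circ [0.5618 0.0662] 0.018 mean [0.5623 0.0659]
```

Call:
step_arm(
  steps=[
    [[0.65, 0.05, 0.001, 0, 0], [0.65, 0.09, 0.001, 0, 0], [0.65, 0.12, 0.001, 0, 0], [0.65, 0.13, 0.001, 0, 0], [0.65, 0.13, 0.001, 0, 0], [0, 0.13, 0.001, 0, 0], [0, 0.13, 0.001, 0, 0], [0, 0.13, 0.001, 0, 0], [0, 0.13, 0.001, 0, 0], [0, 0.13, 0.001, 0, 0]],
  ],
)

```text
time_s: 50.78
eef_pos: [0.5755, -0.0419, 0.0706]
orientation: [0.711, 0.002, -0.703, 0.001]
contact_force: [-1.4, 1.7, 6.9]
width: 0.0416
```

Call:
step_arm(
  steps=[
    [[0, -0.03, 0, 0, 0], [0, -0.06, 0, 0, 0], [0, -0.06, -0.05, 0.01, 0], [0, -0.06, -0.1, 0.02, 0], [0, -0.06, -0.15, 0.03, 0], [0, -0.06, -0.2, 0.04, 0], [0, -0.06, -0.25, 0.045, 0], [0, -0.06, -0.28, 0.05, 0], [0, -0.06, -0.29, 0.05, 0], [0, -0.06, -0.29, 0.05, 0], [0, -0.035, -0.29, 0.05, 0], [0, -0.015, -0.29, 0.05, 0], [0, -0.008, -0.29, 0.05, 0], [0, -0.006, -0.29, 0.05, 0], [0, -0.004, -0.29, 0.05, 0], [0, -0.0035, -0.29, 0.05, 0], [0, -0.0035, -0.29, 0.05, 0]],
  ],
)

```text
time_s: 52.9
eef_pos: [0.5248, 0.2479, 0.0746]
orientation: [0.712, 0.002, -0.702, 0.001]
contact_force: [0.1, -1.8, 2.9]
width: 0.0417
```

Touching down. Release, rise, and back off towards the robot for a final check.

Call:
step_arm(
  steps=[
    [[0.65, 0, 0, 0, 0], [0.65, 0, 0, 0, 0], [0.65, 0, 0, 0, 0], [0.65, -0.03, 0, 0, 0], [0.65, -0.08, 0, 0, 0], [0.65, -0.13, 0, 0, 0], [0.65, -0.18, 0, 0, 0], [0.65, -0.18, -0.05, 0.06, 0], [0.65, -0.18, -0.05, 0.08, 0], [0.65, -0.18, -0.05, 0.08, 0], [0.65, -0.18, -0.05, 0.08, 0]],
  ],
)

```text
time_s: 54.28
eef_pos: [0.4428, 0.2973, 0.2537]
orientation: [0.712, 0.002, -0.702, 0.001]
contact_force: [1.2, -0.7, -0.1]
width: 0.0617
```

```bash
python3 look.py w_14.png jar_blue jar_green jar_red disc_blue disc_green disc_red tin && python3 - <<'E'
from h import *
a=shot('scene')
im=np.vstack([cv2.imread('pics/w_14.png')[:270],a['frame'][110:290]]);cv2.imwrite('pics/c14.png',im)
W=cloud(a,c2w(a))
for l in 'rosette weight tin jar_blue jar_red jar_green'.split(): print(l,[(np.round(q['xyz'],4).tolist(),round(q['p'],2)) for q in manip.pinpoint(a,l)[:2]])
E
```

```text
[0.4428 0.2973 0.2537] 0.0617
jar_blue [([0.5336, 0.3599, 0.0077], 0.56)] n 1327 p 0.86 top z 0.1249 circ [0.5366 0.3602] 0.0216 mean [0.5366 0.3602]
jar_green [([0.5316, 0.2511, 0.0085], 0.94)] n 1243 p 0.81 top z 0.1251 circ [0.5233 0.2477] 0.0215 mean [0.5233 0.248 ]
jar_red [([0.4737, 0.314, 0.007], 0.55)] n 1126 p 0.91 top z 0.125 circ [0.4725 0.3121] 0.0217 mean [0.4729 0.3125]
disc_blue [([0.5365, 0.3628, 0.01], 0.81)] n 210 p 0.67 top z 0.0101 circ [0.5365 0.3615] 0.0277 mean [0.5339 0.3485]
disc_green [([0.5246, 0.2506, 0.0034], 0.65)] n 198 p 0.63 top z 0.0102 circ [0.5233 0.2518] 0.0266 mean [0.5221 0.2642]
disc_red [([0.4747, 0.3097, 0.007], 0.73), ([0.5176, -0.0061, 0.0005], 0.36)] n 213 p 0.78 top z 0.0102 circ [0.4765 0.3107] 0.0274 mean [0.4871 0.3065]
tin [([0.5631, 0.0696, 0.0088], 0.69)] n 682 p 0.65 top z 0.0371 circ [0.5622 0.0668] 0.0187 mean [0.5616 0.0674]
rosette [([0.5638, -0.3087, 0.0054], 0.63), ([0.52, -0.0095, 0.0005], 0.34)]
weight [([0.6493, -0.2386, 0.0025], 0.44)]
tin [([0.5609, 0.0636, 0.0034], 0.67)]
jar_blue [([0.5367, 0.3568, 0.0104], 0.79)]
jar_red [([0.4681, 0.3109, 0.0075], 0.82)]
jar_green [([0.521, 0.2451, 0.008], 0.87)]
```

View pics/c14.png

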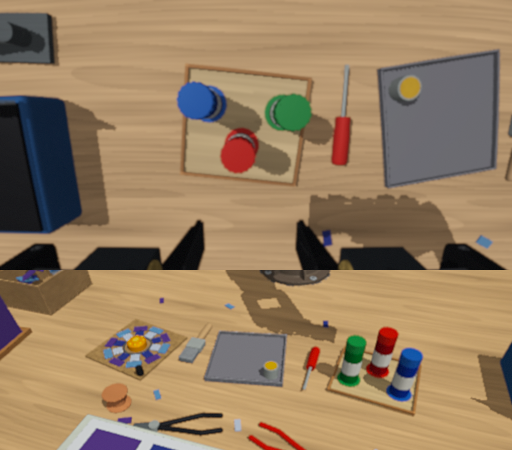

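All three jars stand upright on their discs, within about 2 mm. The rosette is in the ring, the tin and weight are in place, and the gripper is clear. Handing in.

```bash
python3 -c "
from bench import manip
print(manip.close_job())"
```

```text
the job is handed in; nothing more can be done
None
```

The job is done and handed in at about 54 s on the robot's clock, well under the 147 s limit; it reports no verdict. I moved green, red and blue into the grey tray. I then laid the rosette in the panel's opening and put the jars back in the order blue, red, green.

**Last checks:**
- **Jars:** in the wrist view all three stand upright. Their centres are within about 2 mm of where the bare discs were measured, and the lid tops are at the same height as at the start.
- **Rosette:** just after release its centre was about 1 mm from the measured opening centre, and its top was at the starting height, so it lies flat. The final scene view still shows it in the ring; the network's point there was about 5 mm off, near its stated accuracy.
- **Tin and weight:** both stayed in place to within measurement error, a few millimetres. The gripper is open and touching nothing.

**What disagreed:**
- **Fingertips:** they end about 24 mm short of the reported TCP, so my first grasp closed in the air above the rosette without touching it. I measured the fingertips in the depth picture, went lower and gripped it on the second try.
- **Depth and tilt:** depth heights read about 2 mm too high throughout, and the tool drifted to a tilt of about 0.014 rad by the end. Neither made a visible difference.
- **Failed check:** a plane fit I tried for the rosette's tilt picked up the wrong points, so I relied on its height and the pictures instead.

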